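Lock a keypad in the cam-clamp fixture

TASK

The keypad lying loose on the cam-clamp fixture (the dark steel plate with the black-handled lever, to the right of the hand press) has to be locked in place for its screws. With a fingertip, push it against the long fence and slide it along the fence until its end is up against the end stop; only then push the lever round to its closed stop, so that the cam grips the keypad. Do not pick anything up, and leave the other things on the bench where they are.

Things in the scene. Friction and masses are not known exactly. Their poses are not given: they have to be found in the camera images.
- fixture: Fixed clamping fixture: a dark steel plate 12 mm thick, lying on the bench. Origin on its underside; the plate reaches from x -105 to +98 mm and y -63 to +85 mm of it. Its x axis points away from the robot, y to the robot's left (within 12 degrees), z up. It carries a fence at its right, an end stop at its far end and a cam clamp with lever at its left. Its near half is open to the left and the front.
- fence (a point): Middle of the upper edge of the fence's working face, 26.5 mm above the bench, y = -45 mm of the fixture. The fence is a straight steel bar along the fixture's x, from x = -95 to +89 mm, 14 mm thick (to the right); its working face looks left (+y). Axes as the fixture's.
- end_stop (a point): Middle of the upper edge of the end stop's working face, 26.5 mm above the bench, x = +75 mm of the fixture. The stop is a steel bar across the fixture, from y = -45 to +10 mm, 14 mm thick (away from the robot); its working face looks to the robot (-x). Axes as the fixture's.
- home (a point): The place on top of the fixture's plate (12 mm above the bench) where the keypad's origin lies when the keypad is against both fence and end stop: x = +36, y = -14 mm of the fixture. Axes as the fixture's.
- keypad: Loose steel keypad, 0.1 kg, on the near half of the fixture's plate, 6-16 mm off the fence, 75-90 mm short of the end stop, long side along the fence to 7 degrees. Face plate 78 (own x) x 62 mm (own y), 11-14 mm above the origin, 3 mm thick: only it touches fence, stop and cam. Keys rise to 18 mm, box under the plate 68 x 54 mm. Origin: centre of the underside, z up. Slides with light friction.
- lever_angle (a joint): Lever angle, rad: 0 open, 1.92 against its closed stop; grows counter-clockwise seen from above. At q the lever points at q minus 5 degrees, counter-clockwise from the fixture's x: open it points away from the robot, closed to the left. Starts at 0 to 0.3, stays where left; turning takes 1.6 N at the grip, a few N more from about 1.15 on, where the cam meets the keypad. Open, the cam leaves a keypad on the fence 3 to 6 mm of play.
- pivot (a point): The vertical axis of lever and cam, at the top of the plate (12 mm above the bench), x = +30, y = +40 mm of the fixture. The closed stop of the lever is an upright steel dowel of 8 mm diameter, top 45 mm above the bench, at x = +11, y = +70 mm of the fixture. Axes as the fixture's.
- lever_grip (a point): Point on the axis of the lever's black round grip, 74 mm from the pivot, 42.5 mm above the bench. Its x axis points outward along the lever, z up. The grip runs from 40 to 106 mm from the pivot and is about 18 mm thick here (33 to 52 mm above the bench); nearer the pivot the lever is a flat steel bar 13 mm wide.
- cam_lever: The lever together with the eccentric steel cam under its root, one moving part; only the cam reaches the keypad. The cam is a disc of 38 mm diameter, 13 to 33 mm above the bench, its centre 5 mm off the pivot axis. A screw head over the pivot rises to 55 mm. Origin on the pivot axis at the top of the fixture's plate, x along the lever.
- torque_driver: Bystander: blue torque screwdriver, 201 mm long, 35 mm thick, lying left of the fixture. Origin under its middle. Beyond it stands the fixed hand press; mind the black ball of its lever, which hangs 0.41 to 0.45 m above the bench over the point 0.565 m ahead of and 0.04 m to the left of the robot base.
- parts_bin_1: Bystander: small open bin of screws, 116 x 73 x 57 mm, on the bench left of the torque screwdriver. Origin at the centre of its underside.
- keypad_1: Bystander: a second keypad module, 78 x 62 x 18 mm, lying flat on the bench itself, left of the bin. Origin at the centre of its underside.
- hook_plate: Bystander: small bent steel bracket, 30 x 60 x 31 mm, on the bench to the left. Origin at the centre of its underside.
There are look-alikes about, which are no part of the job. What is shaped like the keypad but brown is not meant.

How it is judged:
By the outcome, as a careful person would: the job done as asked, in the order asked, and still so for the second after the job is handed in, with the robot touching nothing.
It also fails if it takes over 61 s, if anything falls off the work surface, if the arm or the gripper's body presses on something with over 40 N, if the wrist force passes 120 N, or if a joint passes its speed limit or range.

ROBOT

A 7-joint arm with a two-finger parallel gripper is mounted at the origin on a cart in front of the work surface, level with it; the furniture and walls round the work are solid. World frame = base frame: x ahead of the robot, y to its left, z up, the work surface at z = 0. Lengths are in m, angles in rad, forces in N, time in s.
With the tool pointing down it reaches from about 0.425 to 0.95 m from the base axis. Payload 4.7 kg.
Tool frame: the origin (TCP) lies midway between the tips of the shut fingers; the grasp point (between the pads) lies 19 mm behind it; y points along the fingers, x is the direction in which the jaws open and shut, and the axes are right-handed (so a half turn about y gives the same grasp; the last joint's range is limited). The gripper opens to 85 mm and grips with 20 to 120 N. Pads are 22 mm wide; open, the fingers measure 114 mm over their backs; the gripper's body (76 mm by 85 mm) begins 54 mm behind the grasp point. The pads swing forward as they close: fully open they stand 13 mm farther back than shut.
Start: joints at [-1.168, 0.469, -0.049, 1.532, 0.024, 1.141, -0.082], TCP at [0.282, 0.613, 0.231] pointing down, gripper open.
Joint ranges: [-2.59, 2.59], [-0.33, 1.99], [-1.39, 1.29], [0.1, 2.45], [-1.04, 4.18], [0.21, 1.99], [-2.66, 2.66]. Speed limits (rad/s): [2.57, 2.57, 3.14, 3.14, 3.14, 3.14, 3.14].

INTERFACE

Orientations are given as a rotation vector (axis times angle).
In Python, from cell import sense, get_image, camera_model, close_job gives the robot as it stands.
- The arm moves only by the tool arm_command, never from a script. Its arguments are lists of equal length, an entry for each row: "hand": the closure, from 0 (fully open) to 1 (shut); "delta_pos": the shift along the tool's x, y, z in cm, a list of three; "twist": the turn, a rotation vector about the tool's x, y, z in rad, a list of three. In form: {"hand": [hand, ...], "delta_pos": [[x, y, z], ...], "twist": [[ax, ay, az], ...]}. A call has 1 to 8 rows; each row is the pose to reach, as a shift and turn from the pose measured when the call began, along the tool's axes at that moment; what a row does not reach only later rows make up. A row lasts 1/10 s, in which the tool goes at most 50 mm and 8.59 degrees, less where a joint would pass 70% of its speed; a pose out of reach is approached as far as the arm can. A call with a gripper value outside its range is refused whole. The fingers move at their own pace and stop on an object; the grip force is fixed at half the most. Time passes only in rows, so rows that repeat a pose let the fingers close. It gives the time, the measured TCP pose, the force and the opening at its end, in the units of the state.
- sense(): the state, without advancing time (a new reading comes with each control period).
- get_image(name): name is "scene" or "top" or "wrist"; returns the picture (480x640x3 uint8, blue, green, red); there is no depth.
- camera_model(name): a dict with "fx", "fy", "cx", "cy" (pixels), "k1" (the pictures are not rectified: a ray, as slopes to the right and down, at radius r is drawn at 1 + k1 r^2 times it, then the intrinsics apply), "extrinsics" (4x4, takes a point from camera to world coordinates). Camera axes: x right, y down, z forward; pixel columns grow to the right and rows downward; lengths in m; the calibration is good to about 2 mm. A picture is of the moment at which its call begins: read the wrist's pose just before it. camera_model takes no time and is no camera call; for the wrist camera it gives the pose at the moment of the call.
- close_job(): hands the job in, once; it reports no verdict.
The state is a dict: "t": time; "joints": joint angles; "qd": joint speeds; "joint_torque": joint torques, N m; "tcp_pos": TCP position; "orientation": TCP orientation; "wrist_force": force on the tool from outside, world axes, zero at the start; "torque": the same for the moment, N m; "finger_gap": opening from 0.0 (shut) to 1.0 (fully open).
Only numpy, scipy, OpenCV 4.12 (cv2) and the standard library are available. Lean on these libraries where they do the work, as an engineer would, in place of code of your own. Each camera call takes 0.05 s, during which the arm holds its last target.

## Working session

There is one attempt and no reset: what is moved stays moved. The work goes in short steps, Python scripts to look and compute and a tool call to move; the robot and the scene stay as the last step left them, time stands still between calls to the robot, and variables do not carry over. Pictures are saved under pics/ and viewed, and the job is handed in when it is done.

Besides the shell and the picture viewer there is one more tool, called as name(argument=value, ...), one argument or row to a line, values as JSON. arm_command: Moves the arm, as the interface text tells. Its arguments: {"type":"object","properties":{"hand":{"type":"array","items":{"type":"number"}},"delta_pos":{"type":"array","items":{"type":"array","items":{"type":"number"}}},"twist":{"type":"array","items":{"type":"array","items":{"type":"number"}}}},"required":["hand","delta_pos","twist"]}

```bash
mkdir -p pics; ls; python3 - <<'E'
from cell import *
import cv2
s=sense();print(s)
for n in("scene","top"):
    cv2.imwrite(f"pics/{n}0.png",get_image(n)); m=camera_model(n);print(n,m)
E
```

```text
pics
{'t': 0.0, 'joints': array([-1.16787973,  0.46945676, -0.04861329,  1.53368188,  0.02407937,
        1.14099007, -0.08231294]), 'qd': array([-1.37643982e-03, -1.89035257e-03, -2.05752435e-03, -1.07694504e-03,
       -1.59724111e-03,  4.69106642e-04, -1.75554639e-05]), 'joint_torque': array([ 2.65877297e-04, -5.10295415e+01, -4.65311785e-02, -2.37710917e+01,
        1.06565395e-02,  7.38204166e-03, -2.17910161e-05]), 'tcp_pos': array([0.28223482, 0.61252685, 0.23025624]), 'orientation': array([-1.38418585, -0.88434676,  0.88700645]), 'wrist_force': array([-0.3768379 , -0.43617461, -0.09643566]), 'torque': array([-0.04795952, -0.01465004, -0.0405343 ]), 'finger_gap': 0.9991090229453208}
scene {'fx': 537.9949316731601, 'fy': 537.9949316731601, 'cx': 321.1401832546748, 'cy': 249.7592238814573, 'k1': -0.08220653320868422, 'extrinsics': array([[ 0.87041721, -0.28383505,  0.40225806,  0.12691265],
       [-0.49217754, -0.52097709,  0.69738378, -0.83255958],
       [ 0.01162528, -0.80499723, -0.59316466,  0.72763024],
       [ 0.        ,  0.        ,  0.        ,  1.        ]])}
top {'fx': 555.6675433822079, 'fy': 555.6675433822079, 'cx': 318.8107563384939, 'cy': 242.20436559079187, 'k1': -0.06484801059185398, 'extrinsics': array([[-0.01409536, -0.99790011,  0.06321932,  0.52859704],
       [-0.99972134,  0.01526197,  0.0180085 , -0.04323877],
       [-0.01893554, -0.06294786, -0.99783717,  1.06274031],
       [ 0.        ,  0.        ,  0.        ,  1.        ]])}
```

View pics/scene0.png

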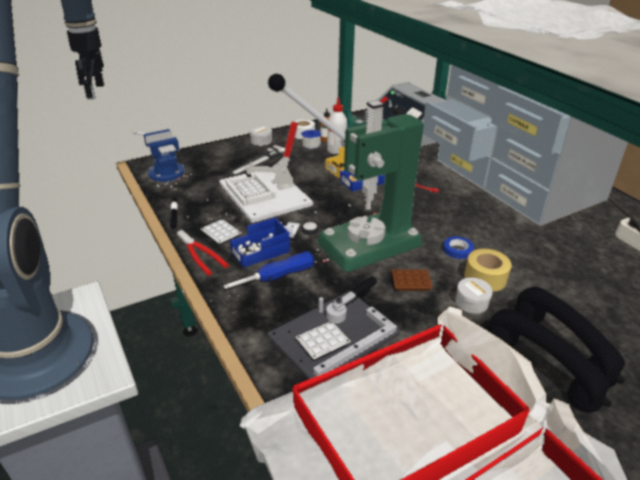

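View pics/top0.png

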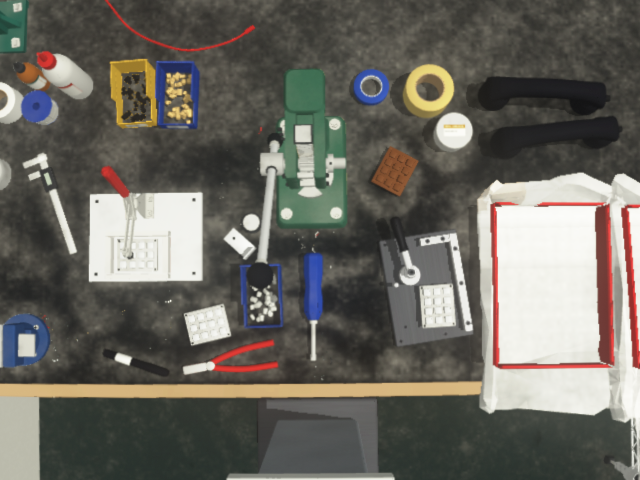

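Candidates: the white keypad on the dark plate at (437,305) in the top view, the one on the bench at (207,324), the one in the white toggle fixture at (138,252), and the brown look-alike at (396,171). I choose (437,305), on the dark plate with the black lever. Next I'll check it in a crop.

```bash
cat > h.py <<'E'
import numpy as np, cv2
from cell import *
def K(m): return np.array([[m['fx'],0,m['cx']],[0,m['fy'],m['cy']],[0,0,1.]])
def pix2w(m,uv,z):
    # exact: drawn = ray*(1+k1 r^2)
    uv=np.atleast_2d(np.array(uv,float)); 
    p=cv2.undistortPointsIter(uv[:,None],K(m),np.array([m['k1'],0,0,0,0.]),None,None,(3,50,1e-10))[:,0]
    E=m['extrinsics'];d=np.c_[p,np.ones(len(p))]@E[:3,:3].T;o=E[:3,3]
    z=np.broadcast_to(z,len(d))
    return o+d*((z-o[2])/d[:,2])[:,None]
def w2pix(m,P):
    E=np.linalg.inv(m['extrinsics']);P=np.atleast_2d(np.array(P,float))
    return cv2.projectPoints(P,cv2.Rodrigues(E[:3,:3])[0],E[:3,3],K(m),np.array([m['k1'],0,0,0,0.]))[0][:,0]
E
python3 - <<'E'
import cv2
i=cv2.imread('pics/top0.png')[200:350,365:485]
cv2.imwrite('pics/crop0.png',cv2.resize(i,None,fx=4.5,fy=4,interpolation=cv2.INTER_CUBIC) if 0 else cv2.resize(i,None,fx=4,fy=4,interpolation=cv2.INTER_CUBIC))
E
```

```text
(no output)
```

View pics/crop0.png

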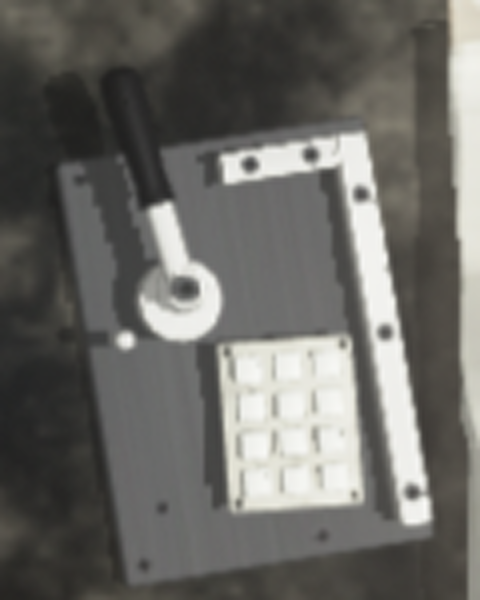

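The crop confirms it: white keypad on the dark plate, corners at crop (218,345), (350,336), (363,502), (231,513), with the fence at right and the lever pointing up and away. Now I'll fit the poses.

```bash
cat > fit.py <<'E'
from h import *
from scipy.optimize import least_squares
m=camera_model('top')
c2f=lambda c:np.array(c,float)/4+[365,200]-0.375
obs=[((-105,85,12),(130,585)),((98,85,12),(55,165)),((-105,-63,12),(432,538)),((98,-63,12),(362,122)),((11,70,45),(124,340)),((30,40,55),(186,289)),
((-95,-45,26.5),(402,524)),((-95,-59,26.5),(431,520)),((89,-59,26.5),(363,133)),((89,10,26.5),(220,155)),((75,10,26.5),(225,185))]
P=np.array([o[0] for o in obs])/1e3;U=c2f([o[1] for o in obs])
def T(p,P):
    c,s=np.cos(p[2]),np.sin(p[2]);return np.c_[p[0]+c*P[:,0]-s*P[:,1],p[1]+s*P[:,0]+c*P[:,1],P[:,2]]
r=least_squares(lambda p:(w2pix(m,T(p,P))-U).ravel(),[.45,-.24,0.1],loss='soft_l1')
p=r.x;print('fixture',p,np.degrees(p[2]));print(np.round(w2pix(m,T(p,P))-U,1).tolist())
kc=pix2w(m,c2f([(218,345),(350,336),(363,502),(231,513)]),.026)
def inv(p,W):
    c,s=np.cos(p[2]),np.sin(p[2]);d=W[:,:2]-p[:2];return np.c_[c*d[:,0]+s*d[:,1],-s*d[:,0]+c*d[:,1]]
print('keypad corners in fixture mm',np.round(inv(p,kc)*1e3,1).tolist(),'c',inv(p,kc).mean(0)*1e3)
g=inv(p,pix2w(m,c2f([(122,72),(155,200)]),.045));print(g*1e3, np.degrees(np.arctan2(*(g-[.03,.04])[:,::-1].T)))
np.save('fix.npy',p)
E
python3 fit.py
python3 - <<'E'
from h import *
from scipy.spatial.transform import Rotation as R
s=sense();print(R.from_rotvec(s['orientation']).as_matrix().round(3))
E
```

```text
fixture [ 0.51219461 -0.23511964  0.14449786] 8.279117498406276
[[-1.2, 1.2], [-0.1, -0.5], [1.0, 0.2], [0.1, -2.1], [0.2, 0.2], [-0.1, -0.0], [0.0, 0.7], [0.2, 0.5], [0.3, -0.5], [-0.3, -0.2], [-0.2, -0.3]]
keypad corners in fixture mm [[1.6, 25.3], [-4.1, -36.1], [-80.8, -29.1], [-76.0, 32.3]] c [-39.84768604  -1.90844142]
[[132.69572384  50.72942382]
 [ 72.2204874   45.62904228]] [5.96449805 7.59416864]
[[ 0.419 -0.001 -0.908]
 [ 0.908 -0.002  0.419]
 [-0.002 -1.    -0.   ]]
```

```bash
cat >> h.py <<'E'
from scipy.spatial.transform import Rotation as R
def fx(x,y,z=0):
    p=np.load('fix.npy');c,s=np.cos(p[2]),np.sin(p[2]);x/=1e3;y/=1e3
    return np.array([p[0]+c*x-s*y,p[1]+s*x+c*y,z/1e3])
FY=lambda:np.degrees(np.load('fix.npy')[2])
def rows(wps,s=None):
    """wps: list of (x,y,z,yawdeg) world; yaw = azimuth of tool x. prints tool-frame rows"""
    s=s or sense();M=R.from_rotvec(s['orientation']);p0=s['tcp_pos'];out=[]
    for x,y,z,w in wps:
        a=np.radians(w);X=np.array([np.cos(a),np.sin(a),0]);Y=np.array([0,0,-1.])
        G=R.from_matrix(np.c_[X,Y,np.cross(X,Y)])
        out.append((M.inv().apply(np.array([x,y,z])-p0)*100, (M.inv()*G).as_rotvec()))
    print('pos',[o[0].round(2).tolist() for o in out]);print('tw ',[o[1].round(3).tolist() for o in out])
E
python3 - <<'E'
from h import *
for n,q in dict(kp=(-40,0),left=(-45,65),near=(-100,-10),home=(36,-14),piv=(30,40),grip0=(103,48),gripc=(11,111)).items():
    w=fx(*q);print(n,w.round(3),np.hypot(*w[:2]).round(3))
W=[]
for a,r in [(62,.64),(58,.6),(53,.56),(48,.52),(43,.48),(38,.46),(32,.45),(26,.45)]:
    t=np.radians(a);W.append((r*np.cos(t),r*np.sin(t),.23,a))
rows(W)
E
```

```text
kp [ 0.473 -0.241  0.   ] 0.53
left [ 0.458 -0.177  0.   ] 0.491
near [ 0.415 -0.259  0.   ] 0.489
home [ 0.55  -0.244  0.   ] 0.601
piv [ 0.536 -0.191  0.   ] 0.569
grip0 [ 0.607 -0.173  0.   ] 0.631
gripc [ 0.507 -0.124  0.   ] 0.522
pos [[-3.55, 0.04, -3.64], [-7.93, 0.05, -7.58], [-12.72, 0.06, -11.89], [-17.79, 0.07, -15.43], [-23.02, 0.08, -18.18], [-26.56, 0.08, -21.07], [-29.82, 0.09, -24.68], [-32.6, 0.09, -28.48]]
tw  [[0.0, 0.057, -0.002], [0.0, 0.127, -0.002], [0.0, 0.214, -0.002], [0.0, 0.301, -0.002], [0.0, 0.388, -0.002], [0.0, 0.476, -0.002], [0.001, 0.58, -0.002], [0.001, 0.685, -0.002]]
```

arm_command(
  hand=[1, 1, 1, 1, 1, 1, 1, 1],
  delta_pos=[
    [-3.5, 0, -3.6],
    [-7.9, 0, -7.6],
    [-12.7, 0, -11.4],
    [-17, 0, -14.6],
    [-21, 0, -17.2],
    [-24.6, 0, -20],
    [-27.6, 0, -23],
    [-30, 0, -26],
  ],
  twist=[
    [0, 0.06, 0],
    [0, 0.13, 0],
    [0, 0.21, 0],
    [0, 0.3, 0],
    [0, 0.39, 0],
    [0, 0.48, 0],
    [0, 0.55, 0],
    [0, 0.62, 0],
  ],
)

```text
t: 0.9
tcp_pos: [0.3923, 0.229, 0.2308]
orientation: [-1.534, -0.404, 0.406]
wrist_force: [1.3, -0.0, 0.3]
finger_gap: -0.003
```

```bash
python3 - <<'E'
from h import *
s=sense();x,y,z=s['tcp_pos'];print(x,y,z,np.degrees(np.arctan2(y,x)),s['wrist_force'],s['finger_gap'])
W=[]
for a,r in [(25,.45),(19,.445),(13,.445),(7,.445),(1,.445),(-5,.45),(-11,.46),(-16,.47)]:
    t=np.radians(a);W.append((r*np.cos(t),r*np.sin(t),.23,a))
rows(W)
E
```

```text
0.3922993826232068 0.22897337708719326 0.23077695771456538 30.270826890739635 [ 1.31702152 -0.02985421  0.34292968] -0.0031847180589149827
pos [[-0.57, 0.08, -4.14], [-1.68, 0.09, -8.72], [-2.78, 0.09, -13.24], [-4.34, 0.1, -17.63], [-6.35, 0.11, -21.83], [-8.38, 0.11, -26.08], [-10.5, 0.12, -30.47], [-12.54, 0.13, -34.11]]
tw  [[0.001, 0.08, -0.002], [0.001, 0.185, -0.002], [0.001, 0.29, -0.002], [0.001, 0.395, -0.002], [0.001, 0.499, -0.002], [0.001, 0.604, -0.002], [0.001, 0.709, -0.002], [0.001, 0.796, -0.002]]
```

```bash
python3 - <<'E'
from h import *
cv2.imwrite('pics/scene1.png',get_image('scene'));print(camera_model('wrist')['extrinsics'])
E
```

```text
[[ 0.87648157  0.46507243  0.12444956  0.3642558 ]
 [ 0.48142599 -0.84505789 -0.23260734  0.27864826]
 [-0.00301218  0.2637893  -0.96457562  0.3733649 ]
 [ 0.          0.          0.          1.        ]]
```

View pics/scene1.png

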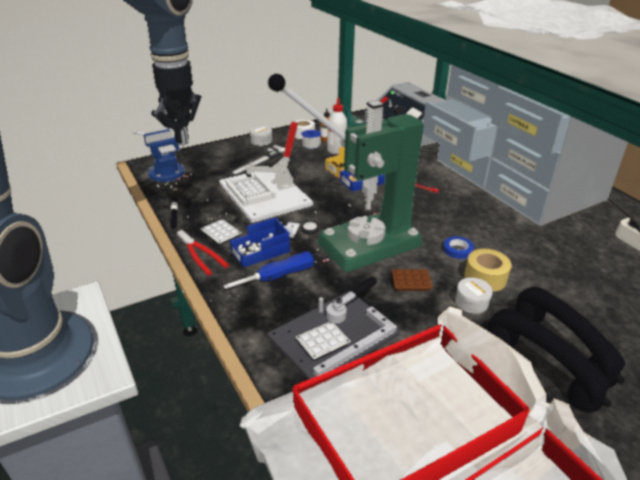

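The arm hangs at (175,100), narrow at the wrist. The press ball is at (276,82), and passing it at radius 0.44 m leaves room.

arm_command(
  hand=[1, 1, 1, 1, 1, 1, 1, 1],
  delta_pos=[
    [-0.8, 0, -4.1],
    [-2.1, 0, -8.7],
    [-3.3, 0, -13.2],
    [-4.9, 0, -17.6],
    [-6.9, 0, -21.8],
    [-8.8, 0, -26],
    [-10.5, 0, -30.4],
    [-12.5, 0, -34],
  ],
  twist=[
    [0, 0.08, 0],
    [0, 0.18, 0],
    [0, 0.29, 0],
    [0, 0.39, 0],
    [0, 0.5, 0],
    [0, 0.6, 0],
    [0, 0.7, 0],
    [0, 0.8, 0],
  ],
)

```text
t: 1.75
tcp_pos: [0.4507, -0.1396, 0.2332]
orientation: [-1.564, 0.235, -0.239]
wrist_force: [0.6, 0.5, 0.2]
finger_gap: -0.002
```

```bash
python3 - <<'E'
from h import *
s=sense();print(s['tcp_pos'],s['wrist_force'],s['joints'].round(2))
print(camera_model('wrist'))
cv2.imwrite('pics/wrist2.png',get_image('wrist'))
f=FY()
rows([(*fx(-45,62,150),f),(*fx(-45,62,100),f),(*fx(-45,62,100),f)])
E
```

```text
[ 0.45072381 -0.13955698  0.23321271] [0.63897149 0.52756853 0.1970791 ] [-0.34  0.13  0.61  2.02 -0.08  1.01  0.01]
{'fx': 384.9684975048711, 'fy': 384.9684975048711, 'cx': 314.45972078011295, 'cy': 233.41558677345031, 'k1': -0.014728351655941578, 'extrinsics': array([[ 0.9546598 , -0.28786049, -0.07590132,  0.46944405],
       [-0.29768354, -0.92046697, -0.25322929, -0.0764219 ],
       [ 0.00303005,  0.2643424 , -0.96442414,  0.37564694],
       [ 0.        ,  0.        ,  0.        ,  1.        ]])}
pos [[1.85, 8.41, -2.82], [1.82, 13.41, -2.77], [1.82, 13.41, -2.77]]
tw  [[0.011, -0.458, 0.003], [0.011, -0.458, 0.003], [0.011, -0.458, 0.003]]
```

View pics/wrist2.png

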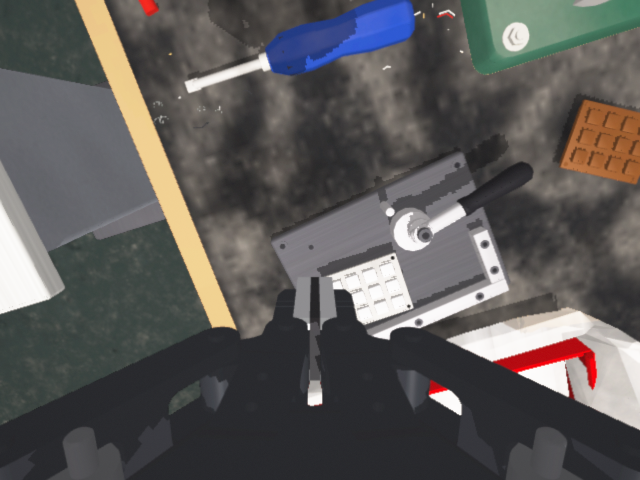

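The wrist view shows the plate with the lever grip at (505,185), the keypad's far edge at (400,285), and the shut fingertip at (315,285), about 14 mm wide. Next I'll turn to the fixture yaw and descend left of the keypad.

arm_command(
  hand=[1, 1, 1, 1, 1, 1],
  delta_pos=[
    [0.5, 3, -1],
    [1, 6, -2],
    [1.8, 9.5, -2.8],
    [1.8, 13.4, -2.8],
    [1.8, 13.4, -2.8],
    [1.8, 13.4, -2.8],
  ],
  twist=[
    [0, -0.14, 0],
    [0, -0.28, 0],
    [0.01, -0.42, 0],
    [0.01, -0.458, 0],
    [0.01, -0.458, 0],
    [0.01, -0.458, 0],
  ],
)

```text
t: 2.4
tcp_pos: [0.4582, -0.1803, 0.1002]
orientation: [-1.569, -0.114, 0.112]
wrist_force: [0.0, -0.3, 0.4]
finger_gap: 0.0
```

```bash
cat >> h.py <<'E'
def fixpos(s=None):
    s=s or sense();p=np.load('fix.npy');c,sn=np.cos(p[2]),np.sin(p[2]);d=s['tcp_pos'][:2]-p[:2]
    f=s['wrist_force'];
    X=R.from_rotvec(s['orientation']).as_matrix()
    print('t',round(s['t'],2),'fix mm',np.round([1e3*(c*d[0]+sn*d[1]),1e3*(-sn*d[0]+c*d[1]),1e3*s['tcp_pos'][2]],1),'F fix',np.round([c*f[0]+sn*f[1],-sn*f[0]+c*f[1],f[2]],1),'yaw',np.degrees(np.arctan2(X[1,0],X[0,0])).round(1)-FY().round(1))
E
python3 - <<'E'
from h import *
fixpos()
cv2.imwrite('pics/top3.png',cv2.resize(get_image('top')[180:380,320:520],None,fx=3,fy=3,interpolation=cv2.INTER_CUBIC))
cv2.imwrite('pics/wrist3.png',get_image('wrist'))
f=FY()
rows([(*fx(-45,60,50),f),(*fx(-45,60,18),f)])
E
```

```text
t 2.4 fix mm [-45.5  62.  100.2] F fix [-0.  -0.3  0.4] yaw -0.10000000000000142
pos [[-0.12, 5.18, -0.14], [-0.14, 8.38, -0.13]]
tw  [[0.003, -0.0, 0.005], [0.003, -0.0, 0.005]]
```

View pics/wrist3.png

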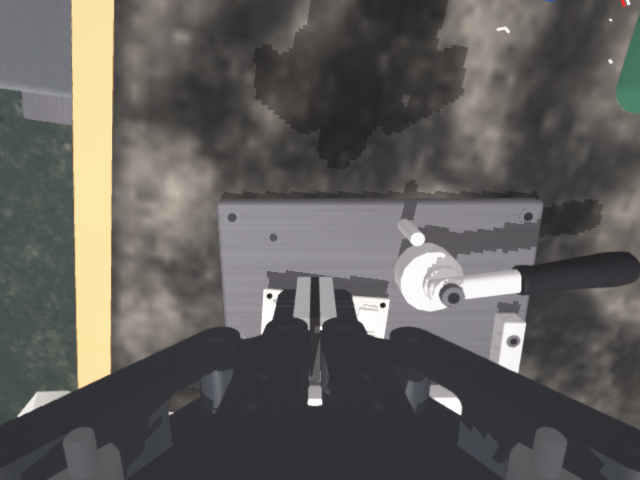

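View pics/top3.png

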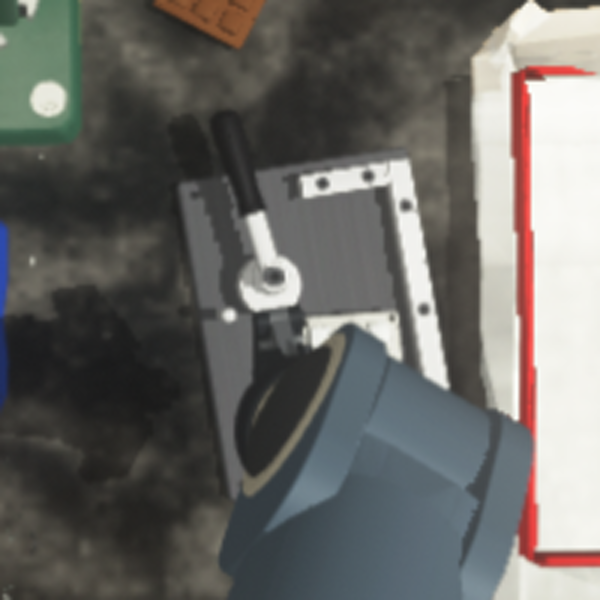

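The wrist view shows the keypad's left edge at (270–388, 295) below the fingertip at (315,280), with free plate to its left. Going down there.

arm_command(
  hand=[1, 1, 1, 1, 1],
  delta_pos=[
    [0, 3, 0],
    [0, 5.5, 0],
    [0, 7.5, 0],
    [0, 8.3, 0],
    [0, 8.3, 0],
  ],
  twist=[
    [0, 0, 0],
    [0, 0, 0.005],
    [0, 0, 0.005],
    [0, 0, 0.005],
    [0, 0, 0.005],
  ],
)

```text
t: 3.0
tcp_pos: [0.4608, -0.1805, 0.0195]
orientation: [-1.57, -0.115, 0.112]
wrist_force: [0.6, 0.3, 0.1]
finger_gap: -0.002
```

```bash
python3 - <<'E'
from h import *
fixpos()
rows([(*fx(-43,y,18),FY()) for y in (50,42,38,34,31,29)])
E
```

```text
t 3.0 fix mm [-43.   61.4  19.5] F fix [0.6 0.3 0.1] yaw 0.0
pos [[0.0, 0.15, -1.14], [0.0, 0.15, -1.94], [-0.0, 0.15, -2.34], [-0.0, 0.15, -2.74], [-0.0, 0.15, -3.04], [-0.0, 0.15, -3.24]]
tw  [[0.003, 0.0, 0.001], [0.003, 0.0, 0.001], [0.003, 0.0, 0.001], [0.003, 0.0, 0.001], [0.003, 0.0, 0.001], [0.003, 0.0, 0.001]]
```

arm_command(
  hand=[1, 1, 1, 1, 1, 1, 1, 1],
  delta_pos=[
    [0, 0.15, -1],
    [0, 0.15, -1.5],
    [0, 0.15, -1.8],
    [0, 0.15, -2.1],
    [0, 0.15, -2.4],
    [0, 0.15, -2.6],
    [0, 0.15, -2.8],
    [0, 0.15, -3],
  ],
  twist=[
    [0, 0, 0],
    [0, 0, 0],
    [0, 0, 0],
    [0, 0, 0],
    [0, 0, 0],
    [0, 0, 0],
    [0, 0, 0],
    [0, 0, 0],
  ],
)

```text
t: 3.8
tcp_pos: [0.4651, -0.2102, 0.018]
orientation: [-1.57, -0.115, 0.113]
wrist_force: [-1.4, 1.3, 1.0]
finger_gap: -0.001
```

```bash
python3 - <<'E'
from h import *
fixpos()
E
```

```text
t 3.8 fix mm [-43.1  31.5  18. ] F fix [-1.2  1.5  1. ] yaw 0.0
```

arm_command(
  hand=[1, 1, 1, 1, 1, 1],
  delta_pos=[
    [0, 0, -0.1],
    [0, 0, -0.2],
    [0, 0, -0.3],
    [0, 0, -0.4],
    [0, 0, -0.5],
    [0, 0, -0.5],
  ],
  twist=[
    [0, 0, 0],
    [0, 0, 0],
    [0, 0, 0],
    [0, 0, 0],
    [0, 0, 0],
    [0, 0, 0],
  ],
)

```text
t: 4.4
tcp_pos: [0.4652, -0.2133, 0.0178]
orientation: [-1.567, -0.114, 0.115]
wrist_force: [-0.8, 5.2, 4.2]
finger_gap: -0.0
```

```bash
python3 - <<'E'
from h import *
fixpos()
cv2.imwrite('pics/top4.png',cv2.resize(get_image('top')[200:350,365:515],None,fx=4,fy=4,interpolation=cv2.INTER_CUBIC))
cv2.imwrite('pics/wrist4.png',get_image('wrist'))
E
```

```text
t 4.4 fix mm [-43.3  28.3  17.8] F fix [-0.1  5.2  4.2] yaw 0.09999999999999964
```

View pics/wrist4.png

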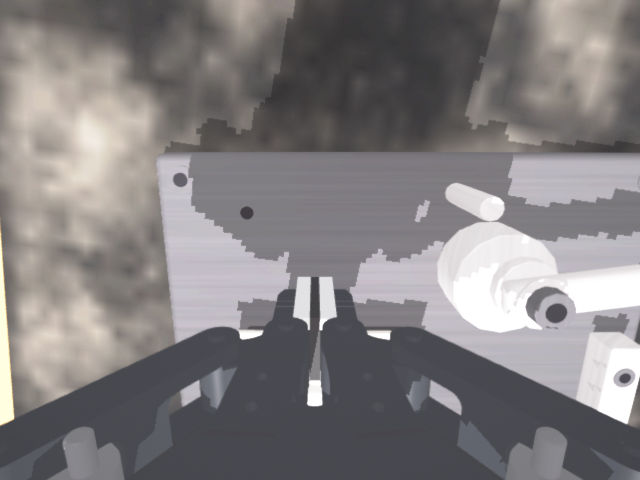

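View pics/top4.png

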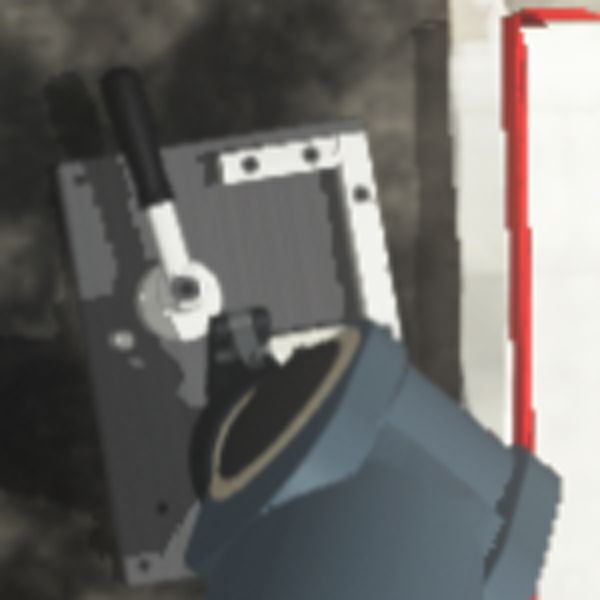

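The force settled at 5.2 N with the TCP at y=28.3, and I expected 28 for a flush keypad. In the wrist view the left edge line at row ~332 runs parallel to the plate edge, so it lies on the fence. Now round to its near end.

```bash
python3 - <<'E'
from h import *
rows([(*fx(*q,18.5),FY()) for q in ((-43,36),(-60,50),(-95,52),(-115,40),(-115,5),(-112,-11),(-112,-11))])
E
```

```text
pos [[0.03, -0.06, 0.77], [-1.67, -0.06, 2.17], [-5.17, -0.06, 2.38], [-7.17, -0.06, 1.18], [-7.17, -0.06, -2.32], [-6.88, -0.06, -3.92], [-6.88, -0.06, -3.92]]
tw  [[-0.001, 0.001, -0.0], [-0.001, 0.001, -0.0], [-0.001, 0.001, -0.0], [-0.001, 0.001, -0.0], [-0.001, 0.001, -0.0], [-0.001, 0.001, -0.0], [-0.001, 0.001, -0.0]]
```

arm_command(
  hand=[1, 1, 1, 1, 1, 1, 1, 1],
  delta_pos=[
    [0, 0, 1],
    [-0.5, 0, 2.4],
    [-4, 0, 2.4],
    [-7, 0, 2.2],
    [-7.3, 0, -0.5],
    [-7.2, 0, -3],
    [-7, 0, -3.9],
    [-7, 0, -3.9],
  ],
  twist=[
    [0, 0, 0],
    [0, 0, 0],
    [0, 0, 0],
    [0, 0, 0],
    [0, 0, 0],
    [0, 0, 0],
    [0, 0, 0],
    [0, 0, 0],
  ],
)

```text
t: 5.3
tcp_pos: [0.402, -0.2628, 0.018]
orientation: [-1.568, -0.114, 0.113]
wrist_force: [1.0, 0.9, 0.3]
finger_gap: -0.001
```

```bash
python3 - <<'E'
from h import *
fixpos()
cv2.imwrite('pics/top5.png',cv2.resize(get_image('top')[200:350,365:515],None,fx=4,fy=4,interpolation=cv2.INTER_CUBIC))
cv2.imwrite('pics/wrist5.png',get_image('wrist'))
E
```

```text
t 5.3 fix mm [-113.   -11.5   18. ] F fix [1.1 0.7 0.3] yaw 0.0
```

View pics/wrist5.png

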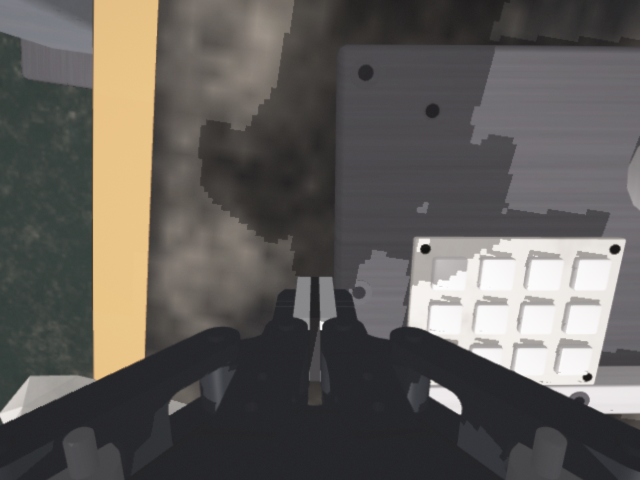

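View pics/top5.png

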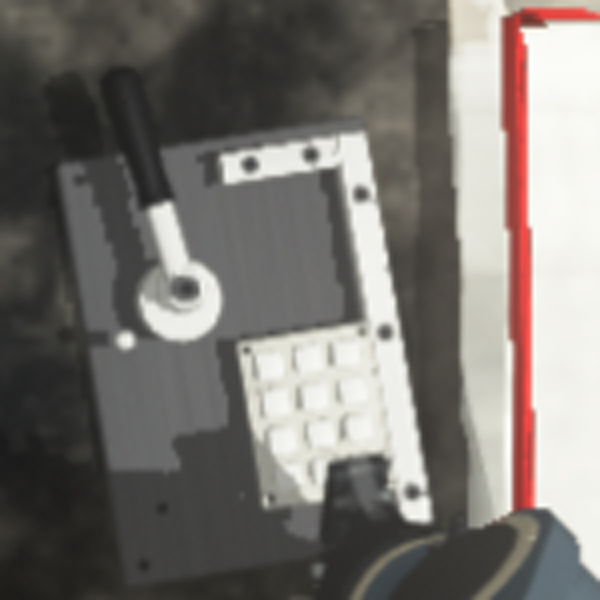

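Both views show the keypad flush along the fence, near edge at wrist column ~410. Now I'll push it along the fence with a slight drift toward the fence.

```bash
python3 - <<'E'
from h import *
rows([(*fx(x,y,18.5),FY()) for x,y in ((-105,-9),(-98,-9),(-92,-9.5),(-86,-10),(-80,-10.5),(-74,-11),(-68,-11.5),(-62,-12))])
E
```

```text
pos [[0.83, -0.1, 0.04], [1.53, -0.1, 0.03], [2.13, -0.1, -0.02], [2.73, -0.1, -0.07], [3.33, -0.1, -0.12], [3.93, -0.1, -0.17], [4.53, -0.1, -0.22], [5.13, -0.1, -0.27]]
tw  [[-0.002, 0.002, -0.001], [-0.002, 0.002, -0.001], [-0.002, 0.002, -0.001], [-0.002, 0.002, -0.001], [-0.002, 0.002, -0.001], [-0.002, 0.002, -0.001], [-0.002, 0.002, -0.001], [-0.002, 0.002, -0.001]]
```

arm_command(
  hand=[1, 1, 1, 1, 1, 1, 1, 1],
  delta_pos=[
    [0.8, 0, 0.1],
    [1.5, 0, 0.05],
    [2.1, 0, 0],
    [2.7, 0, -0.05],
    [3.3, 0, -0.1],
    [3.9, 0, -0.15],
    [4.5, 0, -0.2],
    [5.1, 0, -0.3],
  ],
  twist=[
    [0, 0, 0],
    [0, 0, 0],
    [0, 0, 0],
    [0, 0, 0],
    [0, 0, 0],
    [0, 0, 0],
    [0, 0, 0],
    [0, 0, 0],
  ],
)

```text
t: 6.2
tcp_pos: [0.4443, -0.2542, 0.0169]
orientation: [-1.557, -0.102, 0.127]
wrist_force: [-21.1, 3.7, 24.6]
finger_gap: 0.001
```

```bash
python3 - <<'E'
from h import *
fixpos()
cv2.imwrite('pics/top6.png',cv2.resize(get_image('top')[200:350,365:515],None,fx=4,fy=4,interpolation=cv2.INTER_CUBIC))
cv2.imwrite('pics/wrist6.png',get_image('wrist'))
E
```

```text
t 6.2 fix mm [-69.9  -9.1  16.9] F fix [-20.4   6.7  24.6] yaw 0.09999999999999964
```

View pics/wrist6.png

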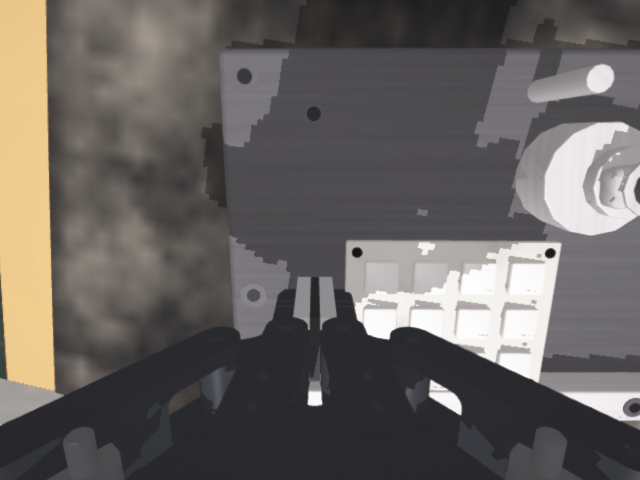

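View pics/top6.png

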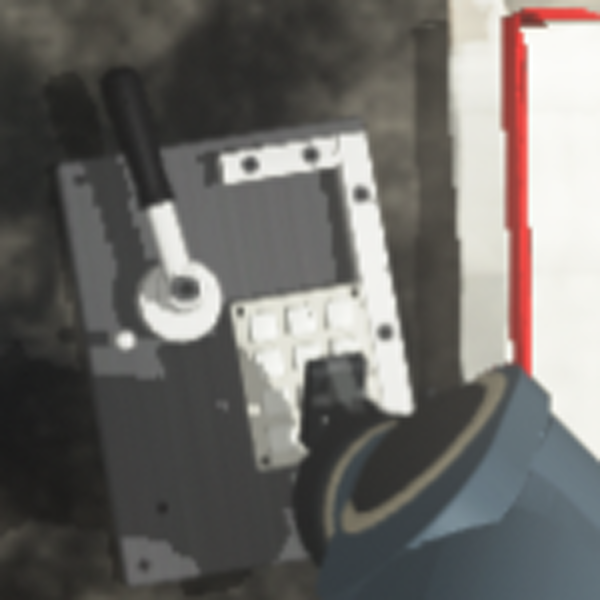

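The push met −20 N along x and +25 N up: the wider dark part of the finger seems to ride on the keypad's face edge. It stayed flush on the fence and moved about 12 mm. I'll back off, raise the tip to about 21 mm so only the slim tip touches, and push again.

arm_command(
  hand=[1, 1, 1, 1],
  delta_pos=[
    [-0.8, 0, 0],
    [-1.5, -0.2, 0],
    [-1.5, -0.4, 0],
    [-1.5, -0.4, 0],
  ],
  twist=[
    [0, 0, 0],
    [0, 0, 0],
    [0, 0, 0],
    [0, 0, 0],
  ],
)

```text
t: 6.7
tcp_pos: [0.431, -0.2567, 0.0217]
orientation: [-1.558, -0.104, 0.125]
wrist_force: [-0.2, 0.9, 0.1]
finger_gap: -0.002
```

```bash
python3 - <<'E'
from h import *
fixpos()
print(camera_model('wrist')['extrinsics'][:3,3])
i=get_image('wrist');cv2.imwrite('pics/wrist7.png',cv2.resize(i[220:440,200:640],None,fx=1.8,fy=1.8,interpolation=cv2.INTER_CUBIC))
rows([(*fx(x,-10,21.5),FY()) for x in (-85,-80,-75,-70)])
E
```

```text
t 6.7 fix mm [-83.5  -9.6  21.7] F fix [-0.1  0.9  0.1] yaw 0.09999999999999964
[ 0.42303404 -0.19350732  0.16519155]
pos [[-0.16, 0.01, -0.05], [0.34, 0.0, -0.05], [0.84, -0.01, -0.05], [1.34, -0.01, -0.05]]
tw  [[-0.011, 0.002, -0.013], [-0.011, 0.002, -0.013], [-0.011, 0.002, -0.013], [-0.011, 0.002, -0.013]]
```

View pics/wrist7.png

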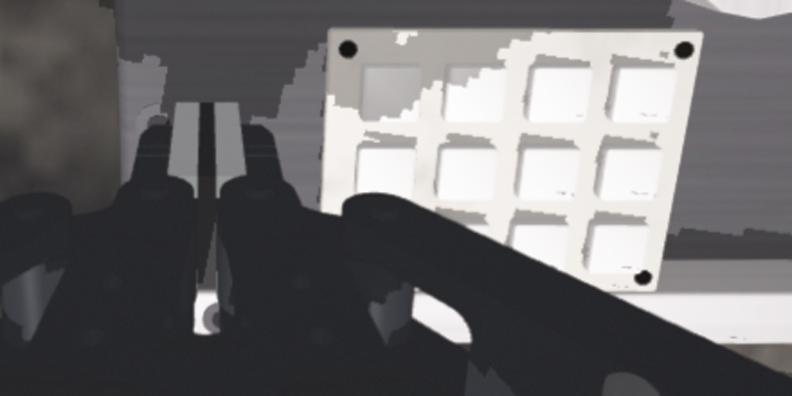

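```bash
python3 - <<'E'
from h import *
m=camera_model('wrist')
p=np.load('fix.npy');c,s=np.cos(p[2]),np.sin(p[2])
C=np.array([(329,30),(702,33),(656,292)])/1.8+[200,220]-.22
for w in pix2w(m,C,.026):
    d=w[:2]-p[:2];print(np.round([1e3*(c*d[0]+s*d[1]),1e3*(-s*d[0]+c*d[1])],1))
f=FY()
rows([(*fx(-86,-9,22.5),f)]+[(*fx(x,y,22.5),f) for x,y in ((-80,-9),(-75,-10),(-70,-10),(-65,-10),(-60,-10.5),(-55,-11),(-55,-11))])
E
```

```text
[-58.5  17.5]
[18.9 17.2]
[ 19.5 -44.4]
pos [[-0.26, -0.09, 0.06], [0.34, -0.1, 0.05], [0.84, -0.11, -0.05], [1.34, -0.11, -0.05], [1.84, -0.12, -0.05], [2.34, -0.12, -0.1], [2.84, -0.13, -0.15], [2.84, -0.13, -0.15]]
tw  [[-0.011, 0.002, -0.013], [-0.011, 0.002, -0.013], [-0.011, 0.002, -0.013], [-0.011, 0.002, -0.013], [-0.011, 0.002, -0.013], [-0.011, 0.002, -0.013], [-0.011, 0.002, -0.013], [-0.011, 0.002, -0.013]]
```

Keypad corners in fixture mm: (−58.5,17.5), (18.9,17.2), (19.5,−44.4). It is flush on the fence with about 56 mm still to go.

arm_command(
  hand=[1, 1, 1, 1, 1, 1, 1, 1],
  delta_pos=[
    [0, -0.1, 0],
    [0.5, -0.1, 0],
    [1, -0.1, 0],
    [1.5, -0.1, 0],
    [1.9, -0.1, -0.05],
    [2.3, -0.1, -0.1],
    [2.7, -0.1, -0.1],
    [3.1, -0.1, -0.15],
  ],
  twist=[
    [-0.01, 0, -0.013],
    [-0.01, 0, -0.013],
    [-0.01, 0, -0.013],
    [-0.01, 0, -0.013],
    [-0.01, 0, -0.013],
    [-0.01, 0, -0.013],
    [-0.01, 0, -0.013],
    [-0.01, 0, -0.013],
  ],
)

```text
t: 7.55
tcp_pos: [0.4611, -0.2529, 0.0218]
orientation: [-1.565, -0.113, 0.116]
wrist_force: [-2.8, 0.8, 1.0]
finger_gap: 0.0
```

```bash
python3 - <<'E'
from h import *
fixpos()
i=get_image('wrist');cv2.imwrite('pics/wrist8.png',cv2.resize(i[220:440,200:640],None,fx=1.8,fy=1.8,interpolation=cv2.INTER_CUBIC))
rows([(*fx(-45,-11,22.5),FY())])
E
```

```text
t 7.55 fix mm [-53.1 -10.2  21.8] F fix [-2.7  1.2  1. ] yaw 0.09999999999999964
pos [[0.66, -0.06, -0.04]]
tw  [[-0.001, 0.002, 0.0]]
```

View pics/wrist8.png

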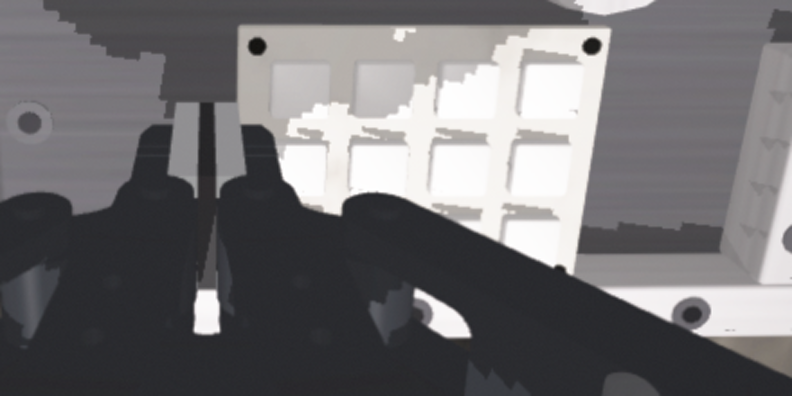

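The push is now light (2.7 N) and the keypad is moving straight, with the end stop face visible at (740,150). Continuing.

arm_command(
  hand=[1, 1, 1, 1, 1, 1, 1, 1],
  delta_pos=[
    [0.5, -0.05, 0],
    [1, -0.05, 0],
    [1.5, -0.05, -0.05],
    [2, -0.05, -0.05],
    [2.5, -0.05, -0.1],
    [2.9, -0.05, -0.1],
    [3.3, -0.05, -0.15],
    [3.6, -0.05, -0.15],
  ],
  twist=[
    [0, 0, 0],
    [0, 0, 0],
    [0, 0, 0],
    [0, 0, 0],
    [0, 0, 0],
    [0, 0, 0],
    [0, 0, 0],
    [0, 0, 0],
  ],
)

```text
t: 8.4
tcp_pos: [0.4996, -0.2495, 0.0224]
orientation: [-1.567, -0.117, 0.114]
wrist_force: [-0.1, 0.6, -1.1]
finger_gap: -0.002
```

```bash
python3 - <<'E'
from h import *
fixpos()
rows([(*fx(-8,-13,22.3),FY())])
E
```

```text
t 8.4 fix mm [-14.5 -12.4  22.4] F fix [-0.   0.6 -1.1] yaw 0.09999999999999964
pos [[0.65, 0.02, -0.06]]
tw  [[-0.0, 0.002, 0.002]]
```

arm_command(
  hand=[1, 1, 1, 1, 1, 1, 1, 1],
  delta_pos=[
    [0.2, 0, 0],
    [0.35, 0, 0],
    [0.5, 0, 0],
    [0.6, 0, 0],
    [0.7, 0, 0],
    [0.8, 0, 0],
    [0.8, 0, 0],
    [0.8, 0, 0],
  ],
  twist=[
    [0, 0, 0],
    [0, 0, 0],
    [0, 0, 0],
    [0, 0, 0],
    [0, 0, 0],
    [0, 0, 0],
    [0, 0, 0],
    [0, 0, 0],
  ],
)

```text
t: 9.2
tcp_pos: [0.5048, -0.249, 0.0225]
orientation: [-1.566, -0.112, 0.116]
wrist_force: [-7.0, -0.8, 5.9]
finger_gap: -0.001
```

```bash
python3 - <<'E'
from h import *
fixpos()
i=get_image('wrist');cv2.imwrite('pics/wrist9.png',cv2.resize(i[180:440,200:640],None,fx=1.8,fy=1.8,interpolation=cv2.INTER_CUBIC))
cv2.imwrite('pics/top9.png',cv2.resize(get_image('top')[200:350,365:515],None,fx=4,fy=4,interpolation=cv2.INTER_CUBIC))
E
```

```text
t 9.2 fix mm [ -9.3 -12.7  22.5] F fix [-7.   0.2  5.9] yaw 0.0
```

View pics/wrist9.png

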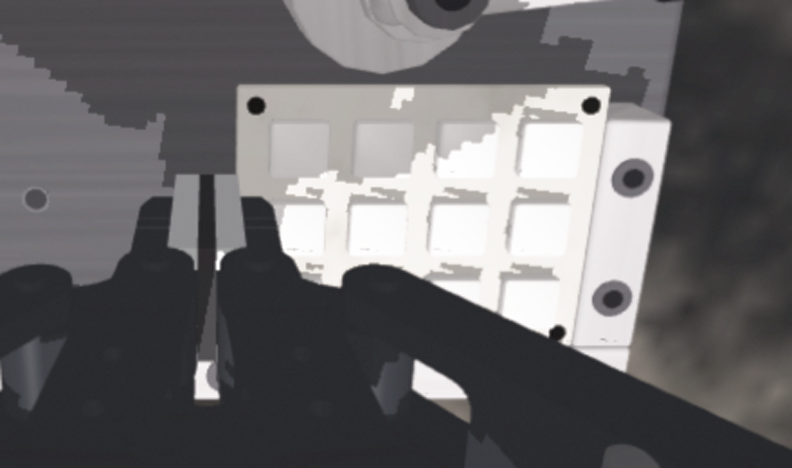

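View pics/top9.png

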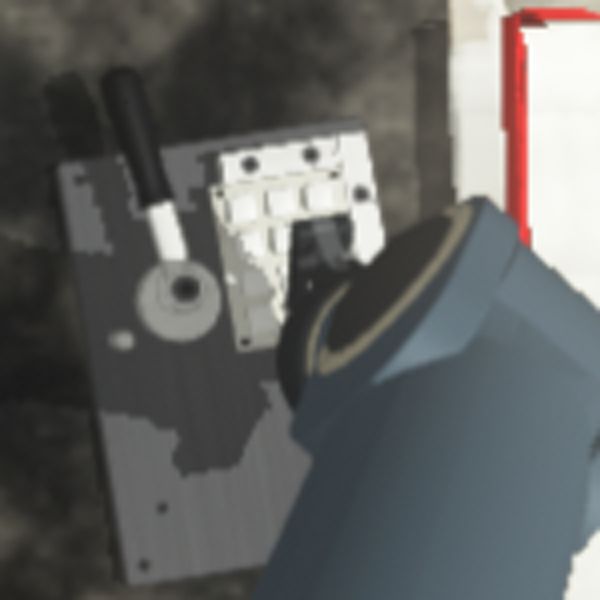

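The contact force rose to 7 N at TCP x=−9.3, as expected for the stop. Both views show the keypad's far edge closed on the end stop ((600,100–330) in the crop) and flush on the fence. Back off and up, then verify without the arm pressing.

arm_command(
  hand=[1, 1, 1, 1, 1, 1],
  delta_pos=[
    [-1, 0, 0],
    [-2, 0, 0],
    [-2.5, -3, 0],
    [-2.5, -6, 2],
    [-2.5, -7, 4],
    [-2.5, -7, 4],
  ],
  twist=[
    [0, 0, 0],
    [0, 0, 0],
    [0, 0, 0],
    [0, 0, 0],
    [0, 0, 0],
    [0, 0, 0],
  ],
)

```text
t: 9.9
tcp_pos: [0.4754, -0.211, 0.094]
orientation: [-1.565, -0.118, 0.115]
wrist_force: [1.0, -0.4, -0.1]
finger_gap: -0.001
```

```bash
python3 - <<'E'
from h import *
fixpos();print(sense()['joints'].round(2))
i=get_image('wrist');cv2.imwrite('pics/wrist10.png',i[150:480,240:640].repeat(2,0).repeat(2,1)[:600])
cv2.imwrite('pics/top10.png',cv2.resize(get_image('top')[200:350,365:515],None,fx=4,fy=4,interpolation=cv2.INTER_CUBIC))
E
```

```text
t 9.9 fix mm [-33.   29.1  94. ] F fix [ 0.9 -0.6 -0.1] yaw 0.1999999999999993
[-0.04  0.42  0.48  2.05 -0.29  0.73  0.77]
```

View pics/wrist10.png

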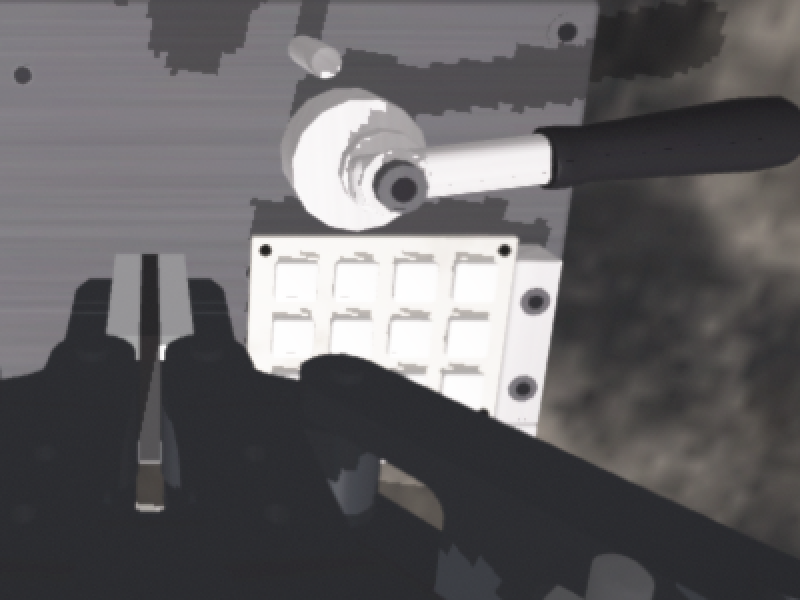

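View pics/top10.png

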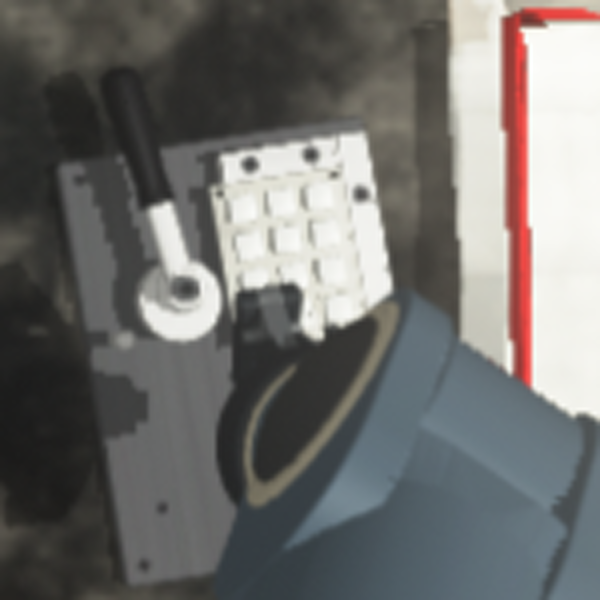

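Keypad is at home: its far edge is on the stop (520,240–400 in the wrist crop), its right edge on the fence, and there is a clear gap to the cam. Now over to the right-hand side of the lever grip.

```bash
cat >> h.py <<'E'
def lev(th,off=20.3,r=74,z=37,yaw=None):
    t=np.radians(th);x=30+r*np.cos(t)+off*np.sin(t);y=40+r*np.sin(t)-off*np.cos(t)
    return (*fx(x,y,z),FY()+(th if yaw is None else yaw))
E
python3 - <<'E'
from h import *
f=FY()
rows([(*fx(0,20,95),f),(*fx(50,12,95),f+3),(*fx(90,8,95),f+6),lev(6.5,40,z=90),lev(6.5,40,z=60),lev(6.5,40,z=37),lev(6.5,40,z=37)])
E
```

```text
pos [[3.4, -0.23, -0.72], [8.4, -0.24, -1.53], [12.4, -0.24, -1.93], [14.2, 0.26, -1.87], [14.2, 3.26, -1.88], [14.21, 5.56, -1.88], [14.21, 5.56, -1.88]]
tw  [[-0.001, 0.002, -0.001], [-0.001, -0.051, -0.001], [-0.001, -0.103, -0.001], [-0.001, -0.112, -0.001], [-0.001, -0.112, -0.001], [-0.001, -0.112, -0.001], [-0.001, -0.112, -0.001]]
```

arm_command(
  hand=[1, 1, 1, 1, 1, 1, 1],
  delta_pos=[
    [3.5, -0.2, -0.7],
    [8, -0.2, -1.5],
    [12.4, -0.2, -1.9],
    [14.2, 0.2, -1.9],
    [14.2, 3, -1.9],
    [14.2, 5.6, -1.9],
    [14.2, 5.6, -1.9],
  ],
  twist=[
    [0, 0, 0],
    [0, -0.05, 0],
    [0, -0.1, 0],
    [0, -0.11, 0],
    [0, -0.11, 0],
    [0, -0.11, 0],
    [0, -0.11, 0],
  ],
)

```text
t: 10.7
tcp_pos: [0.6145, -0.2113, 0.0316]
orientation: [-1.558, -0.193, 0.207]
wrist_force: [-1.3, 0.2, -0.2]
finger_gap: -0.004
```

```bash
python3 - <<'E'
from h import *
fixpos();print(sense()['joints'].round(2))
cv2.imwrite('pics/wrist11.png',get_image('wrist'))
rows([lev(6.5,30),lev(6.5,24),lev(8,20.3),lev(12),lev(16),lev(20),lev(24),lev(28)])
E
```

```text
t 10.7 fix mm [104.6   8.8  31.6] F fix [-1.2  0.4 -0.2] yaw 6.299999999999999
[-0.01  0.68  0.39  1.76 -0.35  0.78  0.82]
pos [[0.22, -0.3, 1.04], [0.21, -0.3, 1.64], [0.26, -0.3, 2.21], [0.37, -0.3, 2.73], [0.44, -0.3, 3.26], [0.48, -0.3, 3.8], [0.47, -0.3, 4.33], [0.43, -0.29, 4.87]]
tw  [[-0.003, -0.003, -0.005], [-0.003, -0.003, -0.005], [-0.003, -0.03, -0.005], [-0.003, -0.099, -0.005], [-0.003, -0.169, -0.005], [-0.004, -0.239, -0.005], [-0.004, -0.309, -0.005], [-0.004, -0.379, -0.005]]
```

View pics/wrist11.png

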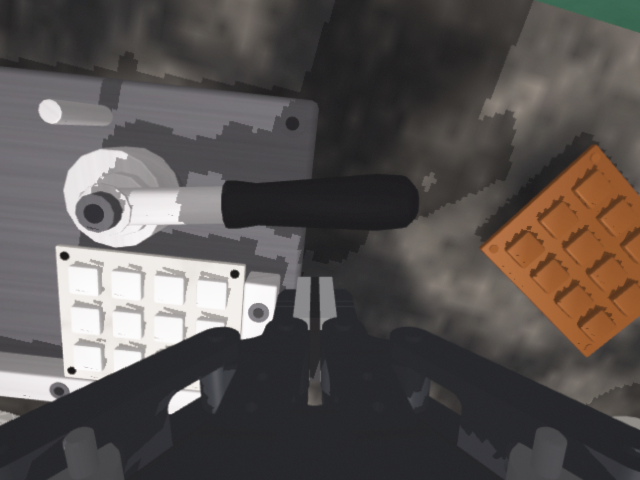

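The fingertip (315,285) stands to the right of the black grip (225–415, 200), with nothing in between. Pushing the lever round.

arm_command(
  hand=[1, 1, 1, 1, 1, 1, 1, 1],
  delta_pos=[
    [0.2, -0.4, 0.8],
    [0.2, -0.5, 1.6],
    [0.26, -0.5, 2.2],
    [0.37, -0.5, 2.7],
    [0.44, -0.5, 3.3],
    [0.48, -0.5, 3.8],
    [0.47, -0.5, 4.3],
    [0.43, -0.5, 4.9],
  ],
  twist=[
    [0, 0, 0],
    [0, 0, 0],
    [0, -0.03, 0],
    [0, -0.1, 0],
    [0, -0.17, 0],
    [0, -0.24, 0],
    [0, -0.31, 0],
    [0, -0.38, 0],
  ],
)

```text
t: 11.55
tcp_pos: [0.6089, -0.1636, 0.0405]
orientation: [-1.512, -0.499, 0.502]
wrist_force: [1.6, -1.5, -0.4]
finger_gap: 0.0
```

```bash
python3 - <<'E'
from h import *
fixpos();print(sense()['joints'].round(2))
rows([lev(a) for a in (32,36,40,44,48,52,56,60)])
E
```

```text
t 11.55 fix mm [106.   56.9  40.5] F fix [ 1.4 -1.7 -0.4] yaw 28.3
[-0.02  0.62  0.3   1.81 -0.26  0.75  1.06]
pos [[0.02, 0.35, 0.57], [0.11, 0.35, 1.1], [0.17, 0.35, 1.63], [0.18, 0.35, 2.17], [0.16, 0.35, 2.7], [0.1, 0.35, 3.24], [0.0, 0.36, 3.76], [-0.13, 0.36, 4.28]]
tw  [[-0.001, -0.064, -0.002], [-0.001, -0.134, -0.002], [-0.001, -0.204, -0.002], [-0.002, -0.273, -0.002], [-0.002, -0.343, -0.001], [-0.002, -0.413, -0.001], [-0.002, -0.483, -0.001], [-0.002, -0.553, -0.001]]
```

arm_command(
  hand=[1, 1, 1, 1, 1, 1, 1, 1],
  delta_pos=[
    [0.02, 0.2, 0.6],
    [0.1, 0.3, 1.1],
    [0.17, 0.3, 1.6],
    [0.18, 0.3, 2.2],
    [0.16, 0.3, 2.7],
    [0.1, 0.3, 3.2],
    [0, 0.3, 3.8],
    [-0.1, 0.3, 4.3],
  ],
  twist=[
    [0, -0.06, 0],
    [0, -0.13, 0],
    [0, -0.2, 0],
    [0, -0.27, 0],
    [0, -0.34, 0],
    [0, -0.41, 0],
    [0, -0.48, 0],
    [0, -0.55, 0],
  ],
)

```text
t: 12.35
tcp_pos: [0.5839, -0.1294, 0.0392]
orientation: [-1.366, -0.929, 0.927]
wrist_force: [1.5, -1.2, 0.8]
finger_gap: 0.001
```

```bash
python3 - <<'E'
from h import *
fixpos();print(sense()['joints'].round(2))
cv2.imwrite('pics/wrist12.png',get_image('wrist'))
rows([lev(a) for a in (63,67,71,74,77,80,83,86)])
E
```

```text
t 12.35 fix mm [86.2 94.3 39.2] F fix [ 1.3 -1.4  0.8] yaw 60.10000000000001
[ 0.03  0.57  0.15  1.89 -0.13  0.69  1.46]
pos [[-0.04, 0.21, 0.41], [0.06, 0.21, 0.94], [0.12, 0.21, 1.47], [0.14, 0.21, 1.87], [0.14, 0.21, 2.27], [0.12, 0.21, 2.67], [0.08, 0.21, 3.07], [0.02, 0.21, 3.47]]
tw  [[0.001, -0.048, 0.0], [0.001, -0.118, 0.0], [0.001, -0.188, 0.0], [0.001, -0.24, -0.0], [0.001, -0.292, -0.0], [0.001, -0.345, -0.0], [0.001, -0.397, -0.0], [0.001, -0.45, -0.0]]
```

View pics/wrist12.png

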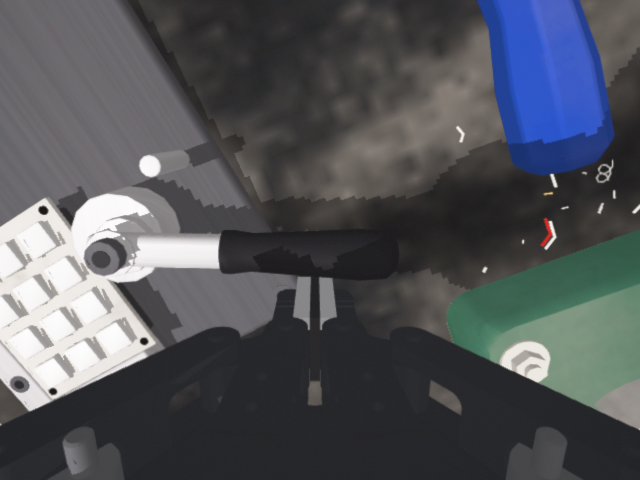

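The finger stays square behind the grip, with the screwdriver (550,80) and press base (560,360) clear. Going on into the cam contact zone.

arm_command(
  hand=[1, 1, 1, 1, 1, 1, 1, 1],
  delta_pos=[
    [0, 0.1, 0.4],
    [0.06, 0.2, 0.9],
    [0.1, 0.2, 1.5],
    [0.14, 0.2, 1.9],
    [0.14, 0.2, 2.3],
    [0.1, 0.2, 2.7],
    [0.08, 0.2, 3.1],
    [0, 0.2, 3.5],
  ],
  twist=[
    [0, -0.05, 0],
    [0, -0.12, 0],
    [0, -0.19, 0],
    [0, -0.24, 0],
    [0, -0.29, 0],
    [0, -0.34, 0],
    [0, -0.4, 0],
    [0, -0.45, 0],
  ],
)

```text
t: 13.2
tcp_pos: [0.5556, -0.1152, 0.0391]
orientation: [-1.182, -1.275, 1.262]
wrist_force: [7.3, 1.3, -3.1]
finger_gap: 0.002
```

```bash
python3 - <<'E'
from h import *
fixpos();print(sense()['joints'].round(2))
cv2.imwrite('pics/top13.png',cv2.resize(get_image('top')[200:350,335:485],None,fx=4,fy=4,interpolation=cv2.INTER_CUBIC))
rows([lev(a,o) for a,o in ((88,20.3),(91,20.3),(94,20.3),(97,20.3),(100,20.3),(102.5,20.3),(105,20.3),(105,17))])
E
```

```text
t 13.2 fix mm [ 60.2 112.5  39.1] F fix [ 7.4  0.3 -3.1] yaw 86.2
[ 0.11  0.53  0.03  1.96 -0.03  0.64  1.8 ]
pos [[0.01, 0.19, 0.65], [0.1, 0.18, 1.04], [0.16, 0.18, 1.44], [0.2, 0.17, 1.84], [0.22, 0.17, 2.24], [0.23, 0.16, 2.57], [0.21, 0.16, 2.91], [0.11, 0.16, 3.22]]
tw  [[0.011, -0.03, -0.002], [0.011, -0.082, -0.002], [0.011, -0.135, -0.002], [0.011, -0.187, -0.002], [0.011, -0.24, -0.003], [0.011, -0.283, -0.003], [0.011, -0.327, -0.003], [0.011, -0.327, -0.003]]
```

View pics/top13.png

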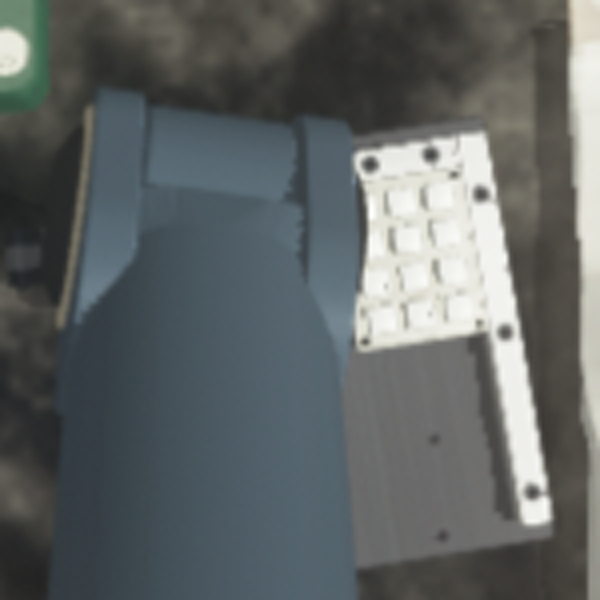

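The keypad is still flush at stop and fence in the top view, and the lever resists with 7.4 N, so the cam is gripping. On to the closed stop.

arm_command(
  hand=[1, 1, 1, 1, 1, 1, 1, 1],
  delta_pos=[
    [0, 0.1, 0.6],
    [0.1, 0.15, 1.0],
    [0.16, 0.15, 1.4],
    [0.2, 0.15, 1.8],
    [0.22, 0.15, 2.2],
    [0.23, 0.15, 2.6],
    [0.2, 0.15, 2.9],
    [0.2, 0.15, 3.1],
  ],
  twist=[
    [0.01, -0.03, 0],
    [0.01, -0.08, 0],
    [0.01, -0.13, 0],
    [0.01, -0.19, 0],
    [0.01, -0.24, 0],
    [0.01, -0.28, 0],
    [0.01, -0.32, 0],
    [0.01, -0.32, 0],
  ],
)

```text
t: 14.05
tcp_pos: [0.5293, -0.1133, 0.0393]
orientation: [-1.005, -1.508, 1.496]
wrist_force: [8.2, 4.0, -1.4]
finger_gap: 0.003
```

```bash
python3 - <<'E'
from h import *
fixpos();print(sense()['joints'].round(2))
cv2.imwrite('pics/wrist14.png',get_image('wrist'))
rows([lev(105,20),lev(105,17),lev(105,14),lev(105,11)])
E
```

```text
t 14.05 fix mm [ 34.5 118.1  39.3] F fix [ 8.7  2.8 -1.4] yaw 104.7
[ 0.18  0.5  -0.06  2.02  0.05  0.61  2.06]
pos [[-0.03, 0.23, 0.41], [-0.03, 0.22, 0.71], [-0.03, 0.22, 1.01], [-0.03, 0.21, 1.31]]
tw  [[0.012, -0.005, -0.007], [0.012, -0.005, -0.007], [0.012, -0.005, -0.007], [0.012, -0.005, -0.007]]
```

View pics/wrist14.png

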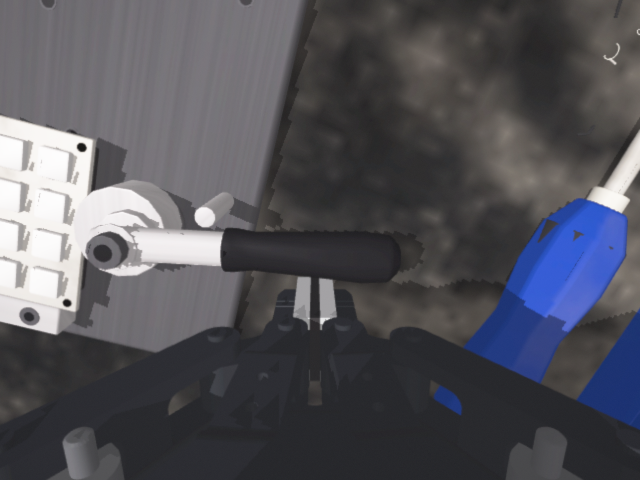

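The lever is about 4 mm short of the dowel (gap between bar and dowel at (205,222)). Pushing on gently until the force rises.

arm_command(
  hand=[1, 1, 1, 1, 1, 1],
  delta_pos=[
    [0, 0.1, 0.3],
    [0, 0.2, 0.5],
    [0, 0.2, 0.7],
    [0, 0.2, 0.9],
    [0, 0.2, 1.0],
    [0, 0.2, 1.0],
  ],
  twist=[
    [0.01, 0, 0],
    [0.01, 0, 0],
    [0.01, 0, 0],
    [0.01, 0, 0],
    [0.01, 0, 0],
    [0.01, 0, 0],
  ],
)

```text
t: 14.7
tcp_pos: [0.5249, -0.1148, 0.0393]
orientation: [-1.007, -1.508, 1.499]
wrist_force: [6.4, 4.4, 2.3]
finger_gap: -0.003
```

```bash
python3 - <<'E'
from h import *
fixpos()
cv2.imwrite('pics/wrist15.png',get_image('wrist'))
E
```

```text
t 14.7 fix mm [ 29.9 117.2  39.3] F fix [6.9 3.5 2.3] yaw 104.8
```

View pics/wrist15.png

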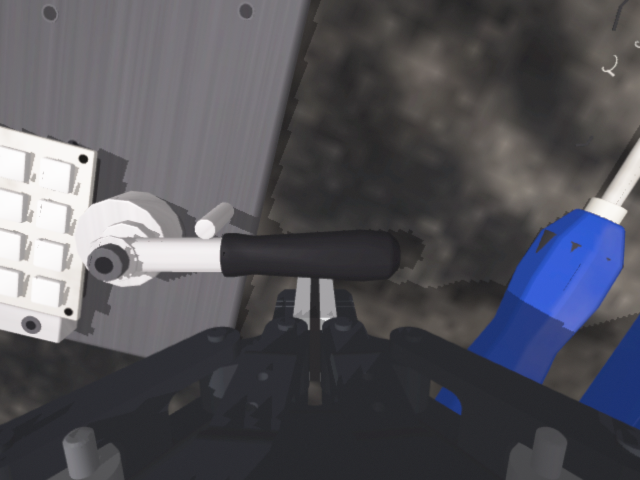

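The bar now looks at the dowel, but the force has not risen clearly. Pushing further to be sure.

arm_command(
  hand=[1, 1, 1, 1, 1, 1, 1, 1],
  delta_pos=[
    [0, 0.1, 0.4],
    [0, 0.1, 0.7],
    [0, 0.1, 0.9],
    [0, 0.1, 1.1],
    [0, 0.1, 1.3],
    [0, 0.1, 1.4],
    [0, 0.1, 1.4],
    [0, 0.1, 1.4],
  ],
  twist=[
    [0, 0, 0],
    [0, 0, 0],
    [0, 0, 0],
    [0, 0, 0],
    [0, 0, 0],
    [0, 0, 0],
    [0, 0, 0],
    [0, 0, 0],
  ],
)

```text
t: 15.55
tcp_pos: [0.5243, -0.1154, 0.0409]
orientation: [-1.024, -1.531, 1.492]
wrist_force: [20.9, 9.9, -11.7]
finger_gap: -0.002
```

```bash
python3 - <<'E'
from h import *
fixpos()
cv2.imwrite('pics/wrist16.png',cv2.resize(get_image('wrist')[130:330,40:300],None,fx=3,fy=3,interpolation=cv2.INTER_CUBIC))
E
```

```text
t 15.55 fix mm [ 29.2 116.8  40.9] F fix [ 22.1   6.8 -11.7] yaw 105.0
```

View pics/wrist16.png

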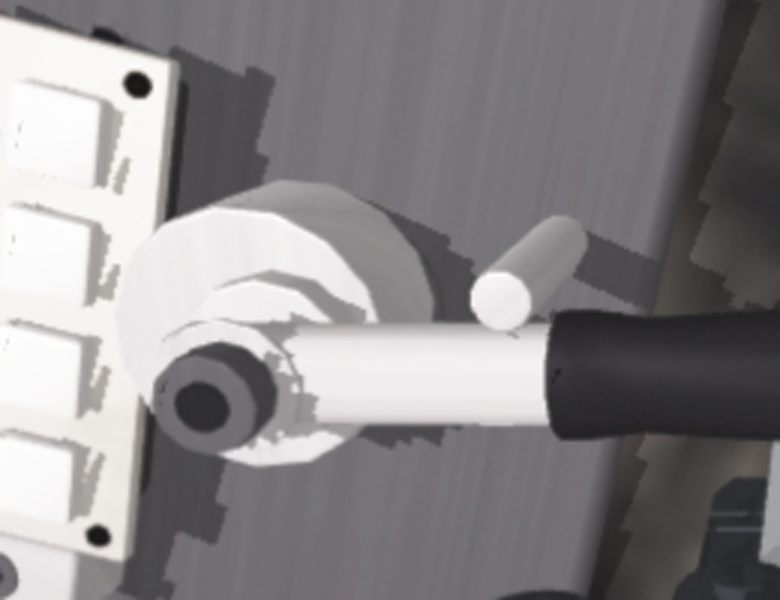

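Force rose to 23 N with no further motion, and the crop shows the bar against the dowel at (505,325): closed stop reached. Withdraw the finger and rise.

arm_command(
  hand=[1, 1, 1, 1, 1, 1, 1],
  delta_pos=[
    [0, 0, -1],
    [0, 0, -2.2],
    [0, -1, -3.5],
    [0, -4, -4],
    [0, -7, -4],
    [0, -9, -4],
    [0, -9, -4],
  ],
  twist=[
    [0, 0, 0],
    [0, 0, 0],
    [0, 0, 0],
    [0, 0, 0],
    [0, 0, 0],
    [0, 0, 0],
    [0, 0, 0],
  ],
)

```text
t: 16.3
tcp_pos: [0.5584, -0.1002, 0.1351]
orientation: [-1.029, -1.532, 1.491]
wrist_force: [-0.1, -0.6, -0.6]
finger_gap: 0.004
```

```bash
python3 - <<'E'
from h import *
fixpos()
cv2.imwrite('pics/wrist17.png',get_image('wrist'))
rows([(.545,-.10,.17,95),(.51,-.08,.18,85),(.47,-.06,.19,77),(.44,-.03,.2,70),(.44,0.01,.2,63),(.44,.05,.2,57),(.43,.09,.2,50),(.43,.09,.2,50)])
E
```

```text
t 16.3 fix mm [ 65.1 126.9 135.1] F fix [-0.2 -0.6 -0.6] yaw 105.0
pos [[0.42, -3.72, 0.99], [3.63, -4.86, 3.37], [7.03, -6.03, 6.21], [10.95, -7.16, 7.74], [14.62, -7.17, 6.16], [18.3, -7.17, 4.58], [22.36, -7.22, 3.91], [22.36, -7.22, 3.91]]
tw  [[0.04, 0.32, -0.012], [0.041, 0.494, -0.008], [0.042, 0.634, -0.005], [0.042, 0.756, -0.003], [0.043, 0.878, -0.0], [0.043, 0.983, 0.002], [0.043, 1.105, 0.005], [0.043, 1.105, 0.005]]
```

View pics/wrist17.png

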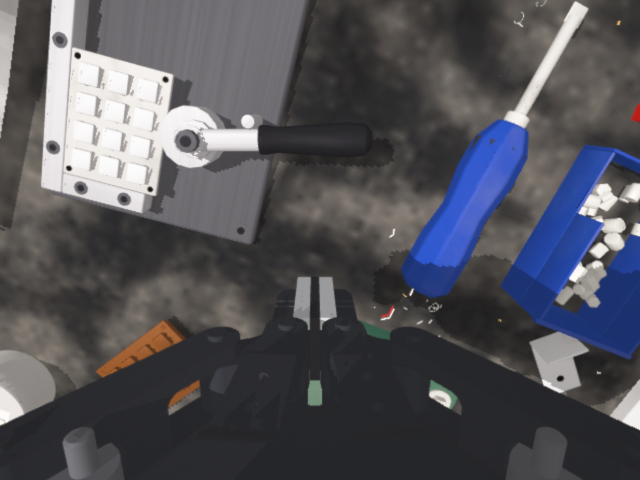

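This view shows everything: the keypad sits in the corner of fence and stop, the cam is on its left edge, the lever bar is on the dowel (248,122), and the finger is free. A zoom and numbers as a last check.

```bash
python3 - <<'E'
from h import *
i=cv2.imread('pics/wrist17.png')
cv2.imwrite('pics/z17.png',cv2.resize(i[30:230,30:290],None,fx=3,fy=3,interpolation=cv2.INTER_CUBIC))
i=get_image('wrist');m=camera_model('wrist');fixpos()
p=np.load('fix.npy');c,s=np.cos(p[2]),np.sin(p[2])
def F(uv,z):
    d=pix2w(m,uv,z)[:,:2]-p[:2];return 1e3*np.c_[c*d[:,0]+s*d[:,1],-s*d[:,0]+c*d[:,1]]
print(F([(73,48),(172,75),(153,195),(64,171)],.026).round(1))
g=F([(260,139),(365,139)],.045);pv=F([(187,141)],.055);print(g,pv,np.degrees(np.arctan2(*(g-pv)[:,::-1].T)))
cv2.imwrite('pics/top17.png',get_image('top'))
E
```

```text
t 16.4 fix mm [ 63.3 127.5 132.1] F fix [0.8 0.8 0.6] yaw 105.0
[[ -5.2 -41.2]
 [ -5.3  18.7]
 [ 70.7  18. ]
 [ 70.2 -40.8]]
[[1.57921999e+01 8.08199410e+01]
 [9.61992396e-02 1.39192484e+02]] [[26.39881367 43.15452757]] [105.72726664 105.31642978]
```

View pics/z17.png

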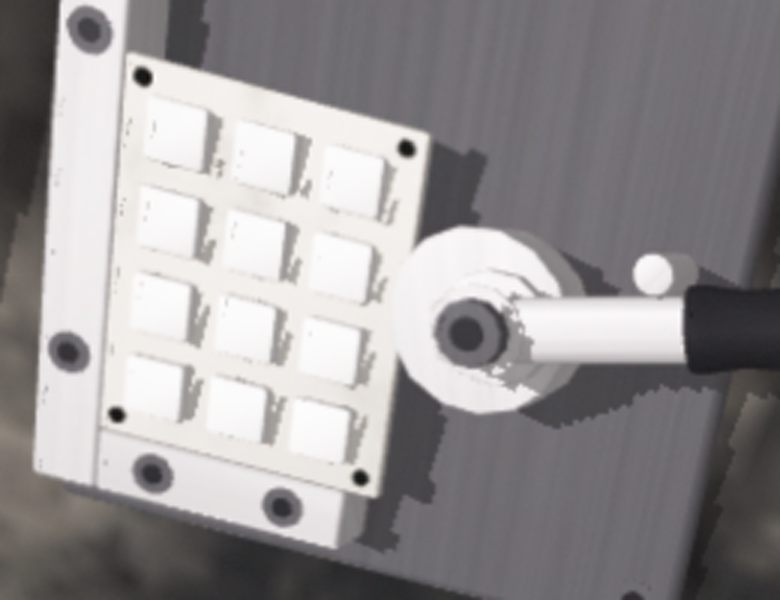

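View pics/top17.png

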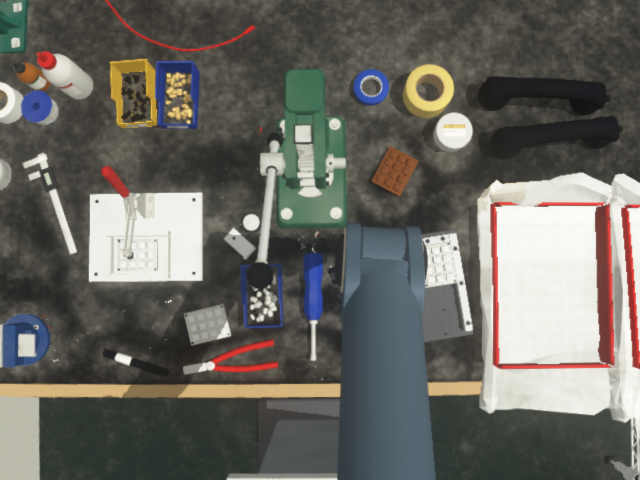

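Corrected by the shift the pivot shows (about −3.6, +3.2 mm), the keypad's far edge is at x≈74 (stop 75) and its right edge at y≈−44 (fence −45). The lever is at 105–106° (closed 105°), and the bystanders have not moved. Handing in.

```bash
python3 -c "
from cell import *
s=sense();print(s['t'],s['wrist_force'].round(1),abs(s['qd']).max());print(close_job())"
```

```text
16.45 [-0.7 -0.2  1. ] 0.014164312454719202
the job is handed in; nothing more can be done
None
```

I pushed the keypad flush onto the fence with the closed fingertip and slid it along until it met the end stop. Only then did I push the lever round to its closed stop. I handed the job in at 16.5 s with the finger withdrawn and touching nothing.

**Last checks:**
- **Keypad:** it sits in the corner of fence and stop with the cam on its left edge. The last wrist image gave positions about 3–4 mm off, and the pivot showed the same shift. Corrected for that, it is within about 1 mm of both.
- **Lever:** it is at about 105–106° (closed is 105°), with its bar on the dowel. The push rose to 23 N without further movement.
- **Other things on the bench:** the screwdriver, bin, second keypad and bracket look unmoved in the top view.

**What went wrong:** the first slide along the fence pressed too hard, about 20 N forward and 25 N up, because the thicker part of the finger rode on the keypad's edge. I backed off, raised the tip, and the rest took 3 to 7 N.

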